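Load four finished socket units into their matching carriers

ROBOT

A 6-joint arm with a two-finger parallel gripper is mounted at the origin on the work surface. World frame = base frame: x ahead of the robot, y to its left, z up, the work surface at z = 0. Lengths are in mm, angles in rad, forces in N, time in s.
With the tool pointing down it reaches from about 250 to 775 mm from the base axis. Payload 8.9 kg.
Tool frame: the origin (TCP) lies midway between the tips of the shut fingers; the grasp point (between the pads) lies 19 mm behind it; z points along the fingers, y is the line along which they close (so a half turn about z gives the same grasp; the last joint's range is limited). The gripper opens to 85 mm and grips with 20 to 120 N. Pads are 22 mm wide; open, the fingers measure 114 mm over their backs; the gripper's body (76 mm by 85 mm) begins 54 mm behind the grasp point. The pads swing forward as they close: fully open they stand 13 mm farther back than shut.
Start: joints at [-1.359, 0.291, -0.153, 1.127, 0, 1.431], TCP at [180.417, -493.025, 231.305] pointing down, gripper open.
Joint ranges: [-2.52, 2.52], [-0.91, 1.74], [-1.3, 1.37], [-1.96, 2.02], [-1.52, 1.47], [-3.14, 3.14]. Speed limits (rad/s): [2.22, 2.22, 2.79, 3.14, 3.14, 3.14].

INTERFACE

Orientations are given as a unit quaternion [x, y, z, w].
In Python, from bench import manip, imaging gives the robot as it stands.
- The arm moves only by the shell command python3 -m pendant 'ROWS' [OPENING] [FORCE]. ROWS is JSON, a list of rows, each a list of 6 numbers: the shift along the tool's x, y, z in m, then the turn, a rotation vector about the tool's x, y, z in degrees. A call has 1 to 8 rows; each row is the pose to reach, as a shift and turn from the pose commanded when the call began, along the tool's axes at that moment; what a row does not reach only later rows make up. A row lasts 1/10 s, in which the tool goes at most 50 mm and 8.59 degrees, less where a joint would pass 70% of its speed; a pose out of reach is approached as far as the arm can. A call with a gripper value outside its range is refused whole. OPENING is the gripper's target within -1 to 1 (fully open at 1, half-way at 0, shut at -1), set as the call begins (- or left out, the last holds). The fingers move at their own pace and stop on an object; FORCE is the grip in N (left out, the last holds). Time passes only in rows, so rows that repeat a pose let the fingers close. It gives the time, the measured TCP pose, the force, the opening and the grip force at its end, in the units of the state.
- manip.observe(): the state, without advancing time (a new reading comes with each control period).
- imaging.camera(name): name is "scene" or "side" or "wrist"; returns the picture (400x640x3 uint8, red, green, blue); there is no depth.
- imaging.camera_info(name): a dict with "camera_matrix" (3x3 intrinsics, pixels), "R" (3x3) and "t" (3): a world point X has camera coordinates R X + t. Camera axes: x right, y down, z forward; pixel columns grow to the right and rows downward; lengths in mm; the calibration is good to about 2 mm. A picture is of the moment at which its call begins: read the wrist's pose just before it. camera_info takes no time and is no camera call; for the wrist camera it gives the pose at the moment of the call.
- manip.sign_off(): hands the job in; it is judged then, once.
The state is a dict: "time": time; "q": joint angles; "qvel": joint speeds; "joint_torque": joint torques, N m; "position": TCP position; "orientation": TCP orientation; "wrist_force": force on the tool from outside, world axes, zero at the start; "wrist_torque": the same for the moment, N m; "gripper_width": finger opening in mm; "gripper_force": force on a finger pad.
Only numpy, scipy, OpenCV 4.12 (cv2) and the standard library are available. Lean on these libraries where they do the work, as an engineer would, in place of code of your own. Each camera call takes 0.05 s, during which the arm holds its last target. There are 200 camera calls.

TASK

Load the four finished white units into the black carriers for the test line, each one into the carrier whose blue pocket has its own outline: the three-socket strip in the longest pocket, the two-socket block in the shorter oblong one, the square adapter in the square one and the round night-light in the round one. Set each down gently, right way up and flat on the floor of its pocket, do not drop it, and let go. Leave the electric screwdriver and the dish of screws where they are.

Things in the scene. Friction and masses are not known exactly. Their poses are not given: they have to be found in the camera images.
- strip: Three-socket strip: the longest unit, 120 mm long by 44 mm wide, three grey socket faces in a row on top. Rigid white plastic, flat top and flat underside, 36 mm tall, lying loose on the bench right way up. Origin: centre of the underside; z up, y along its length, x across its 44 mm width. About 0.17 kg.
- twin: Two-socket block: 80 mm long by 44 mm wide, two grey socket faces on top. Rigid white plastic, flat top and flat underside, 36 mm tall, lying loose on the bench right way up. Origin: centre of the underside; z up, y along its length, x across its 44 mm width. About 0.13 kg.
- square: Single-socket switched adapter: 56 mm by 56 mm square, one grey socket face and a small red rocker switch on top. Rigid white plastic, flat top and flat underside, 36 mm tall, lying loose on the bench right way up. Origin: centre of the underside; z up, x and y along its sides. About 0.11 kg.
- round: Round night-light: 60 mm diameter, cream lens on top with a grey ring. Rigid white plastic, flat top and flat underside, 36 mm tall, lying loose on the bench right way up. Origin: centre of the underside; z up. About 0.09 kg.
- strip_carrier: Carrier for the three-socket strip: the longest pocket, 136 mm by 60 mm; plate 168 by 72 mm. Fixed to the bench. Black plate with a blue-floored pocket inside a 6 mm thick black rim, 8 mm wider than its unit on every side; the pocket floor is 6 mm above the bench and the rim's top 12 mm above the bench, so fingers that hold a unit by its upper 22 mm or less stay above the rim. Origin: centre of the pocket, at bench level; y along the pocket's length, z up.
- twin_carrier: Carrier for the two-socket block: pocket 96 mm by 60 mm; plate 128 by 72 mm. Fixed to the bench. Black plate with a blue-floored pocket inside a 6 mm thick black rim, 8 mm wider than its unit on every side; the pocket floor is 6 mm above the bench and the rim's top 12 mm above the bench, so fingers that hold a unit by its upper 22 mm or less stay above the rim. Origin: centre of the pocket, at bench level; y along the pocket's length, z up.
- square_carrier: Carrier for the square adapter: square pocket 72 mm by 72 mm; plate 104 mm (along y) by 84 mm. Fixed to the bench. Black plate with a blue-floored pocket inside a 6 mm thick black rim, 8 mm wider than its unit on every side; the pocket floor is 6 mm above the bench and the rim's top 12 mm above the bench, so fingers that hold a unit by its upper 22 mm or less stay above the rim. Origin: centre of the pocket, at bench level; x and y along the pocket's sides, z up.
- round_carrier: Carrier for the round night-light: round pocket 76 mm in diameter; plate 108 mm (along y) by 88 mm. Fixed to the bench. Black plate with a blue-floored pocket inside a 6 mm thick black rim, 8 mm wider than its unit on every side; the pocket floor is 6 mm above the bench and the rim's top 12 mm above the bench, so fingers that hold a unit by its upper 22 mm or less stay above the rim. Origin: centre of the pocket, at bench level; z up.
- screwdriver: Bystander: dark green inline electric screwdriver with a steel chuck, lying on the bench beyond the carriers, 260 mm long, 39 mm high, bit to the left; x along it towards the bit. Origin: on its axis at bench level, 128 mm from the hanging loop. Not to be moved.
- screw_dish: Bystander: round steel dish of small screws, 84 mm across, 22 mm high, at the far left. Origin: centre of the underside. Not to be moved.
Things that resemble listed ones, but are neither listed nor needed, are in the scene too. What is shaped like the round but orange or turquoise is not meant.

How it is judged (in metres and radians):
At the end, for the whole second after the job is handed in: Each of the four units is in its own carrier: its centre within 12 mm of the pocket's centre, its underside 4 to 8.5 mm above the bench (the pocket floor is at 6 mm), upright within 0.06 rad, let go and at rest (horizontal distance between strip and strip_carrier below 0.012 m and z of strip in the frame of strip_carrier between 0.004 and 0.0085 m and angle between each of strip, twin, square, round's own z axis and vertical below 0.06 rad and linear speed of each of strip, twin, square, round below 0.01 m/s and contact force between each of strip, twin, square, round and the fingers below 0.05 N and horizontal distance between twin and twin_carrier below 0.012 m and z of twin in the frame of twin_carrier between 0.004 and 0.0085 m and horizontal distance between square and square_carrier below 0.012 m and z of square in the frame of square_carrier between 0.004 and 0.0085 m and horizontal distance between round and round_carrier below 0.012 m and z of round in the frame of round_carrier between 0.004 and 0.0085 m); the robot touches nothing.
It fails at once if the electric screwdriver is pushed more than 20 mm from its place (distance of screwdriver from where it was at the start of the episode above 0.02 m).
It fails at once if the screw dish is pushed more than 20 mm from its place (distance of screw_dish from where it was at the start of the episode above 0.02 m).
It fails at once if a unit is dropped or thrown: it moves faster than 0.6 m/s while the gripper does not hold it (a free fall of about 18 mm) ((linear speed of strip above 0.6 m/s and contact force between strip and the fingers below 0.05 N) or (linear speed of twin above 0.6 m/s and contact force between twin and the fingers below 0.05 N) or (linear speed of square above 0.6 m/s and contact force between square and the fingers below 0.05 N) or (linear speed of round above 0.6 m/s and contact force between round and the fingers below 0.05 N)).
It also fails if it takes over 109 s, if anything falls off the work surface, if the arm or the gripper's body presses on something with over 40 N, if the wrist force passes 120 N, or if a joint passes its speed limit or range.

## Working session

There is one attempt and no reset: what is moved stays moved. The work goes in short steps, Python scripts to look and compute and a shell command to move; the robot and the scene stay as the last step left them, time stands still between calls to the robot, and variables do not carry over. Pictures are saved under pics/ and viewed, at most 17 in all, crops included, and the job is handed in when it is done.

```bash
mkdir -p pics
cat > h.py <<'E'
import numpy as np, cv2
from bench import manip, imaging
from scipy.spatial.transform import Rotation as R
def px2w(info,u,v,z):
    K=np.array(info["camera_matrix"]);Rm=np.array(info["R"]);t=np.array(info["t"])
    d=Rm.T@np.linalg.inv(K)@[u,v,1]; c=-Rm.T@t
    return c+d*(z-c[2])/d[2]
def w2px(info,X):
    K=np.array(info["camera_matrix"]);p=K@(np.array(info["R"])@X+np.array(info["t"]));return p[:2]/p[2]
def snap(n,f):
    im=imaging.camera(n);cv2.imwrite("pics/"+f,im[:,:,::-1]);return im
E
python3 - <<'E'
from h import *
for n in ["scene","side"]:
    i=imaging.camera_info(n);Rm=np.array(i["R"]);print(n,-Rm.T@np.array(i["t"]),Rm[2],i["camera_matrix"][0][0]); snap(n,n+"0.png")
s=manip.observe();print(s["time"],s["orientation"],s["gripper_width"],R.from_quat(s["orientation"]).as_matrix())
E
```

```text
scene [1219.47150483  285.56735119  939.11781304] [-0.55774371 -0.23902167 -0.79485257] 443.6860009606416
side [-165.37672172  713.92632295  631.76732921] [ 0.62707705 -0.61073591 -0.4835039 ] 450.19678068136204
0.1 [ 9.84657546e-01  1.74496959e-01 -4.06211941e-05 -5.71590710e-04] 85.4535194579952 [[ 9.39101619e-01  3.43639448e-01 -2.79477612e-04]
 [ 3.43639541e-01 -9.39100969e-01  1.11146566e-03]
 [ 1.19485751e-04 -1.13981876e-03 -9.99999343e-01]]
```

View pics/scene0.png

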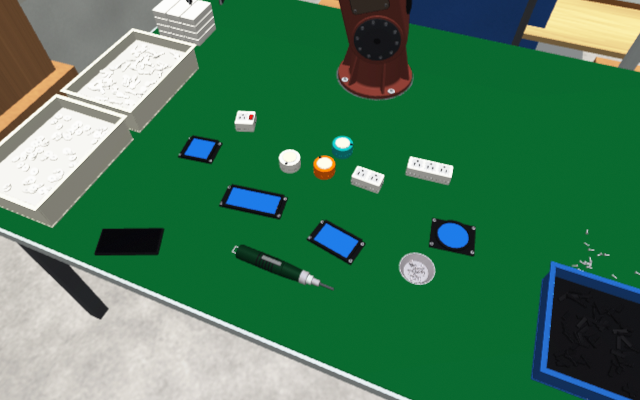

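View pics/side0.png

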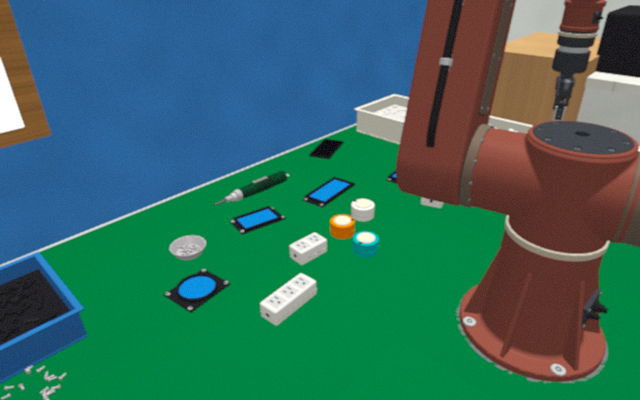

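Run:
```python
from h import *
im=cv2.imread("pics/scene0.png");i=imaging.camera_info("scene")
cv2.imwrite("pics/c1.png",cv2.resize(im[100:200,225:465],None,fx=3.3,fy=3.3,interpolation=cv2.INTER_CUBIC))
hsv=cv2.cvtColor(im,cv2.COLOR_BGR2HSV)
b=cv2.inRange(hsv,(100,150,120),(125,255,255));
cs,_=cv2.findContours(b,cv2.RETR_EXTERNAL,cv2.CHAIN_APPROX_NONE)
for c in cs:
    if 100<cv2.contourArea(c)<5000 :
        w=np.array([px2w(i,*p[0],9)[:2] for p in c],np.float32)
        print("blue",c.mean((0,1)).round(),cv2.minAreaRect(w))
w_=cv2.inRange(hsv,(0,0,205),(180,60,255))
cs,_=cv2.findContours(w_,cv2.RETR_EXTERNAL,cv2.CHAIN_APPROX_NONE)
for c in cs:
    if 60<cv2.contourArea(c)<1500 :
        w=np.array([px2w(i,*p[0],36)[:2] for p in c],np.float32)
        print("white",c.mean((0,1)).round(),cv2.minAreaRect(w))
```

```text
blue [575. 326.] ((664.4515380859375, 697.0171508789062), (190.8461456298828, 274.6213684082031), 89.92897033691406)
blue [453. 235.] ((543.3388671875, 374.0105895996094), (69.97412872314453, 74.18338012695312), 22.239225387573242)
blue [336. 240.] ((665.974853515625, 111.75639343261719), (95.76094055175781, 58.271278381347656), 78.43988037109375)
blue [253. 200.] ((633.3336181640625, -131.959716796875), (58.20783615112305, 135.19680786132812), 7.6447296142578125)
blue [200. 148.] ((523.5787353515625, -361.1229248046875), (69.35321807861328, 69.87030792236328), 7.507266521453857)
white [356. 393.] ((981.0948486328125, 276.45733642578125), (34.5362548828125, 90.74222564697266), 22.424989700317383)
white [  8. 310.] ((1114.88525390625, -475.32232666015625), (34.03935241699219, 40.51153564453125), 58.4527702331543)
white [102. 287.] ((992.4486083984375, -323.6945495605469), (41.86487579345703, 36.63386154174805), 74.48954772949219)
white [415. 272.] ((692.6671142578125, 312.7865905761719), (52.53745651245117, 52.29426574707031), 58.691898345947266)
white [204. 315.] ((964.3846435546875,
[... 336 characters left out ...]
((369.1212158203125, 270.6520080566406), (44.870296478271484, 117.55889129638672), 4.42661190032959)
white [289. 158.] ((480.61737060546875, -95.45536804199219), (57.77994155883789, 56.62519454956055), 60.63967514038086)
white [342. 143.] ((373.1131286621094, 19.944080352783203), (39.811767578125, 40.326438903808594), 46.35384750366211)
white [246. 117.] ((384.3331604003906, -283.86651611328125), (56.73141098022461, 53.877201080322266), 19.182701110839844)
white [600.  57.] ((-313.3761901855469, 686.6213989257812), (41.48231887817383, 114.15437316894531), 0.7582970857620239)
white [182.   7.] ((-76.90716552734375, -800.69873046875), (185.8014678955078, 132.82069396972656), 89.96846771240234)
```

View pics/c1.png

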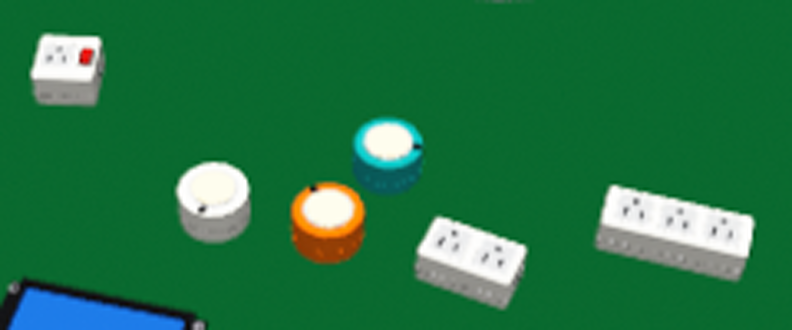

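```bash
cat >> h.py <<'E'
def go(x,y,z,yaw):
    s=manip.observe();M=R.from_quat(s["orientation"]);a=np.radians(yaw)
    T=R.from_matrix(np.array([[np.cos(a),np.sin(a),0],[np.sin(a),-np.cos(a),0],[0,0,-1]]))
    d=M.inv().apply(np.array([x,y,z])-s["position"])/1000; r=(M.inv()*T).as_rotvec(degrees=True)
    print((x,y,z,yaw),"shift",d.round(4),"turn",r.round(2))
E
python3 - <<'E'
from h import *
i=imaging.camera_info("scene")
for p in [(236,250),(333,288),(268,261)]: print(px2w(i,*p,20).round())
go(384,-284,110,19.2)
E
```

```text
[790. -96.  20.]
[794. 153.  20.]
[787. -12.  20.]
(384, -284, 110, 19.2) shift [ 0.263  -0.1258  0.121 ] turn [-0.07 -0.01  0.9 ]
```

Candidates for round: white/cream (289,160), orange (324,166), turquoise (343,146). I choose the white one. The others are unambiguous in the crop: strip (429,170), twin (368,179), square with red switch (245,120). The black plate at (130,241) has no blue pocket, so it is not a carrier.

```bash
python3 -m pendant '[[0.263,-0.126,0.121,0,0,1],[0.263,-0.126,0.121,0,0,1],[0.263,-0.126,0.121,0,0,1],[0.263,-0.126,0.121,0,0,1],[0.263,-0.126,0.121,0,0,1],[0.263,-0.126,0.121,0,0,1],[0.263,-0.126,0.121,0,0,1],[0.263,-0.126,0.121,0,0,1]]' 1 40
python3 - <<'E'
from h import *
i=imaging.camera_info("wrist");im=snap("wrist","w1.png")
print(w2px(i,np.array([384.3,-283.9,36])))
go(384,-284,8,19.2)
E
```

```text
time: 0.9
position: [384.6, -281.9, 109.1]
orientation: [0.986, 0.168, -0.001, -0.001]
wrist_force: [-0.1, -1.0, 0.9]
gripper_width: 85.3
gripper_force: 0.0
[324.1258478  214.17090064]
(384, -284, 8, 19.2) shift [-0.0003  0.0007  0.1018] turn [-0.07  0.04  0.03]
```

View pics/w1.png

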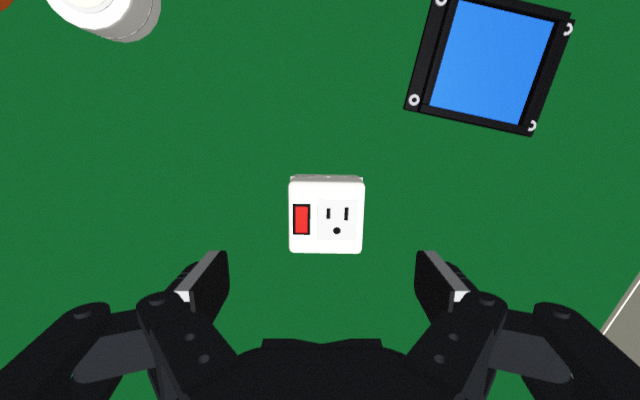

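Square sits at (326,216), about 2 mm from the prediction and square to the fingers. The blue square pocket is at upper right. Descending to grip.

```bash
python3 -m pendant '[[0,0.001,0.045,0,0,0],[0,0.001,0.085,0,0,0],[0,0.001,0.102,0,0,0],[0,0.001,0.102,0,0,0]]' 1 40
python3 -m pendant '[[0,0,0,0,0,0],[0,0,0,0,0,0],[0,0,0,0,0,0],[0,0,0,0,0,0],[0,0,0,0,0,0],[0,0,0,0,0,0],[0,0,0,0,0,0],[0,0,0,0,0,0]]' -1 40
python3 -m pendant '[[0,0,-0.01,0,0,0],[0,0,-0.04,0,0,0],[0,0,-0.08,0,0,0],[0,0,-0.08,0,0,0]]'
python3 - <<'E'
from h import *
i=imaging.camera_info("wrist");im=snap("wrist","w2.png")
print(i["R"][2])
go(523.5,-361,90,7.5)
E
```

```text
time: 1.35
position: [382.5, -285.1, 6.6]
orientation: [0.986, 0.165, -0.001, -0.001]
wrist_force: [0.7, 0.9, 0.2]
gripper_width: 85.3
gripper_force: 0.0
time: 2.15
position: [385.2, -286.6, 9.9]
orientation: [0.986, 0.166, 0.001, 0.001]
wrist_force: [-1.7, -1.5, 7.3]
gripper_width: 55.2
gripper_force: 42.9
time: 2.55
position: [386.9, -287.7, 93.6]
orientation: [0.986, 0.166, 0.002, 0.003]
wrist_force: [0.3, -1.2, -0.6]
gripper_width: 54.9
gripper_force: 42.9
[-0.23909249 -0.08975812 -0.96683932]
(523.5, -361, 90, 7.5) shift [0.1055 0.115  0.0024] turn [ 0.29 -0.19 11.61]
```

View pics/w2.png

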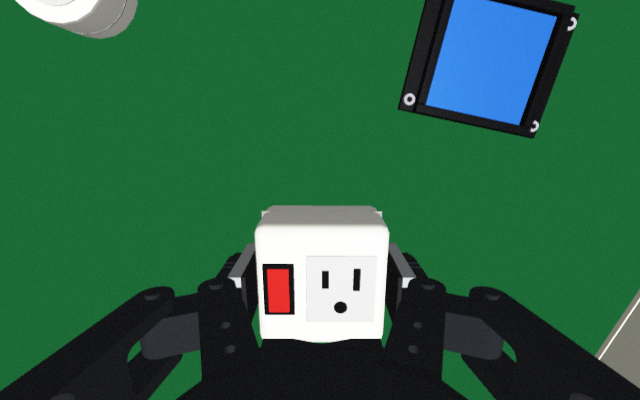

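```bash
python3 -m pendant '[[0.03,0.035,0.002,0,0,4],[0.065,0.07,0.002,0,0,8],[0.09,0.1,0.002,0,0,10],[0.1055,0.115,0.002,0,0,11.6],[0.1055,0.115,0.002,0,0,11.6],[0.1055,0.115,0.002,0,0,11.6]]'
python3 - <<'E'
from h import *
go(523.5,-361,17,7.5)
i=imaging.camera_info("wrist");im=snap("wrist","w3.png")
for p in [(523.5,-361,6)]: print(w2px(i,np.array(p)))
go(523.5,-361,17,7.5)
E
```

```text
time: 3.2
position: [521.0, -358.7, 85.3]
orientation: [0.998, 0.066, -0.001, -0.001]
wrist_force: [-0.6, -0.0, -0.8]
gripper_width: 55.6
gripper_force: 42.8
(523.5, -361, 17, 7.5) shift [0.0023 0.0028 0.0683] turn [-0.1   0.08  0.05]
[324.96615055 207.66377932]
(523.5, -361, 17, 7.5) shift [0.0027 0.003  0.0686] turn [-0.09  0.09  0.03]
```

View pics/w3.png

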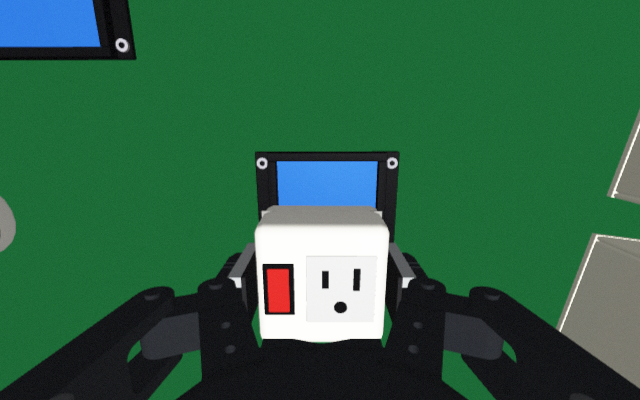

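```bash
python3 -m pendant '[[0.0025,0.003,0.03,0,0,0],[0.0025,0.003,0.05,0,0,0],[0.0025,0.003,0.06,0,0,0],[0.0025,0.003,0.064,0,0,0],[0.0025,0.003,0.066,0,0,0],[0.0025,0.003,0.067,0,0,0],[0.0025,0.003,0.067,0,0,0]]'
python3 - <<'E'
from h import *
for k in range(3):
    snap("side","d.png"); s=manip.observe(); print(s["position"],s["wrist_force"])
E
```

```text
time: 3.95
position: [525.0, -362.4, 20.1]
orientation: [0.998, 0.065, 0.0, 0.0]
wrist_force: [-0.1, 0.2, -1.0]
gripper_width: 55.5
gripper_force: 42.9
[ 524.97777117 -362.36557578   20.05357363] [ 0.17408192 -0.36306262 -1.17012317]
[ 524.93250173 -362.34263566   19.96596991] [-0.7222086  0.0167128 -0.6476441]
[ 524.91247794 -362.28152895   19.87520782] [-0.44477356  0.0436588  -1.08142713]
```

```bash
python3 -m pendant '[[0,0,0.001,0,0,0],[0,0,0.002,0,0,0],[0,0,0.003,0,0,0],[0,0,0.003,0,0,0]]'; python3 -m pendant '[[0,0,0.001,0,0,0],[0,0,0.001,0,0,0]]'
```

```text
time: 4.5
position: [524.5, -362.0, 16.1]
orientation: [0.998, 0.065, -0.0, -0.0]
wrist_force: [0.4, -0.8, -0.6]
gripper_width: 55.4
gripper_force: 43.0
time: 4.7
position: [524.6, -362.1, 16.0]
orientation: [0.998, 0.065, 0.0, 0.0]
wrist_force: [-2.7, 2.2, 7.2]
gripper_width: 55.0
gripper_force: 43.7
```

Contact at z 16, as expected. Releasing, then retreating toward round.

```bash
python3 -m pendant '[[0,0,0,0,0,0],[0,0,0,0,0,0],[0,0,0,0,0,0],[0,0,0,0,0,0],[0,0,0,0,0,0],[0,0,0,0,0,0]]' 1
python3 -m pendant '[[0,0,-0.03,0,0,0],[0,0,-0.075,0,0,0],[0,0,-0.095,0,0,0],[0,0,-0.095,0,0,0]]'
python3 - <<'E'
from h import *
i=imaging.camera_info("wrist");im=snap("wrist","w4.png")
go(480.6,-95.5,110,90)
E
```

```text
time: 5.3
position: [524.6, -362.0, 15.2]
orientation: [0.998, 0.065, -0.0, -0.0]
wrist_force: [0.5, -0.4, -0.1]
gripper_width: 85.3
gripper_force: 0.0
time: 5.7
position: [526.4, -363.6, 114.0]
orientation: [0.998, 0.065, 0.002, 0.002]
wrist_force: [0.1, -0.0, 0.6]
gripper_width: 85.0
gripper_force: 0.0
(480.6, -95.5, 110, 90) shift [-0.0096 -0.2708  0.0011] turn [  0.19  -0.   -82.5 ]
```

View pics/w4.png

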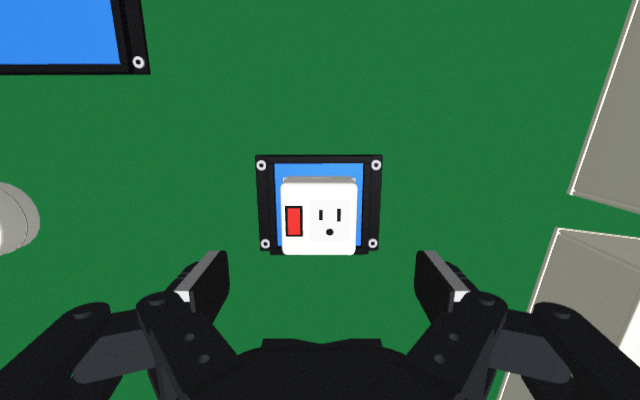

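Square is seated, centred at (319,216). Next, round.

```bash
python3 -m pendant '[[-0.01,-0.271,0.001,0,0,-82.5],[-0.01,-0.271,0.001,0,0,-82.5],[-0.01,-0.271,0.001,0,0,-82.5],[-0.01,-0.271,0.001,0,0,-82.5],[-0.01,-0.271,0.001,0,0,-82.5],[-0.01,-0.271,0.001,0,0,-82.5],[-0.01,-0.271,0.001,0,0,-82.5],[-0.01,-0.271,0.001,0,0,-82.5]]'
python3 - <<'E'
from h import *
go(480.6,-95.5,110,90)
E
```

```text
time: 6.55
position: [478.2, -93.3, 108.1]
orientation: [0.784, 0.621, -0.001, -0.001]
wrist_force: [-0.3, 0.3, -0.0]
gripper_width: 85.2
gripper_force: 0.0
(480.6, -95.5, 110, 90) shift [-0.0015  0.0028 -0.0019] turn [ -0.13  -0.03 -13.29]
```

```bash
python3 -m pendant '[[0,0.002,-0.002,0,0,-8],[0,0.002,-0.002,0,0,-13],[0,0.002,-0.002,0,0,-13]]'
python3 - <<'E'
from h import *
go(480.6,-95.5,8,90)
i=imaging.camera_info("wrist");im=snap("wrist","w5.png")
print(w2px(i,np.array([480.6,-95.5,36])))
E
```

```text
time: 6.85
position: [480.4, -94.8, 110.1]
orientation: [0.711, 0.703, -0.0, -0.001]
wrist_force: [0.3, -0.2, 0.2]
gripper_width: 85.3
gripper_force: 0.0
(480.6, -95.5, 8, 90) shift [-0.0008  0.0004  0.1021] turn [-0.12 -0.04 -0.67]
[322.54567042 214.19253291]
```

View pics/w5.png

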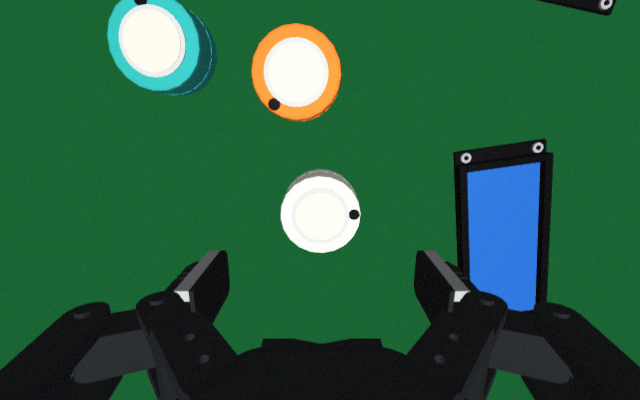

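Round (white) at (320,214), within 2 px of the prediction. Gripping.

```bash
python3 -m pendant '[[-0.001,0,0.045,0,0,0],[-0.001,0,0.085,0,0,0],[-0.001,0,0.102,0,0,0],[-0.001,0,0.102,0,0,0]]' 1 40
python3 -m pendant '[[0,0,0,0,0,0],[0,0,0,0,0,0],[0,0,0,0,0,0],[0,0,0,0,0,0],[0,0,0,0,0,0],[0,0,0,0,0,0],[0,0,0,0,0,0],[0,0,0,0,0,0]]' -1 40
python3 -m pendant '[[0,0,-0.01,0,0,0],[0,0,-0.04,0,0,0],[0,0,-0.08,0,0,0],[0,0,-0.08,0,0,0]]'
python3 - <<'E'
from h import *
go(543.3,374,90,90)
E
```

```text
time: 7.3
position: [478.6, -95.3, 6.6]
orientation: [0.713, 0.702, -0.001, -0.003]
wrist_force: [-0.3, -1.1, 0.5]
gripper_width: 85.6
gripper_force: 0.0
time: 8.1
position: [482.0, -96.4, 10.8]
orientation: [0.712, 0.702, 0.0, 0.001]
wrist_force: [-1.6, 0.6, 6.6]
gripper_width: 58.5
gripper_force: 42.7
time: 8.5
position: [484.8, -97.4, 94.8]
orientation: [0.712, 0.702, 0.002, 0.004]
wrist_force: [0.3, -0.0, -1.0]
gripper_width: 58.6
gripper_force: 43.6
(543.3, 374, 90, 90) shift [0.4721 0.0522 0.0038] turn [ 0.48  0.17 -0.76]
```

```bash
python3 -m pendant '[[0.03,0.003,0,0,0,0],[0.075,0.008,0,0,0,0],[0.12,0.013,0,0,0,0],[0.165,0.018,0,0,0,0],[0.21,0.023,0,0,0,0],[0.255,0.028,0,0,0,0],[0.3,0.033,0,0,0,0],[0.345,0.038,0,0,0,0]]'
python3 -m pendant '[[0.045,0.005,0,0,0,0],[0.085,0.01,0,0,0,0],[0.115,0.014,0.003,0,0,0],[0.126,0.014,0.003,0,0,0],[0.126,0.014,0.003,0,0,0],[0.126,0.014,0.003,0,0,0]]'
python3 - <<'E'
from h import *
i=imaging.camera_info("wrist");im=snap("wrist","w6.png")
go(543.3,374,19,90)
print(w2px(i,np.array([543.3,374,6])),w2px(i,np.array([543.3,412,6])))
E
```

```text
time: 9.3
position: [523.9, 250.4, 89.9]
orientation: [0.712, 0.702, 0.0, 0.0]
wrist_force: [0.4, -0.7, -1.9]
gripper_width: 58.3
gripper_force: 43.5
time: 9.9
position: [539.2, 373.2, 86.4]
orientation: [0.712, 0.702, -0.0, 0.0]
wrist_force: [0.5, -0.4, 0.2]
gripper_width: 58.7
gripper_force: 43.5
(543.3, 374, 19, 90) shift [0.0013 0.004  0.0675] turn [-0.02  0.03 -0.8 ]
[327.5495639 209.6140944] [327.13675997 158.83015377]
```

View pics/w6.png

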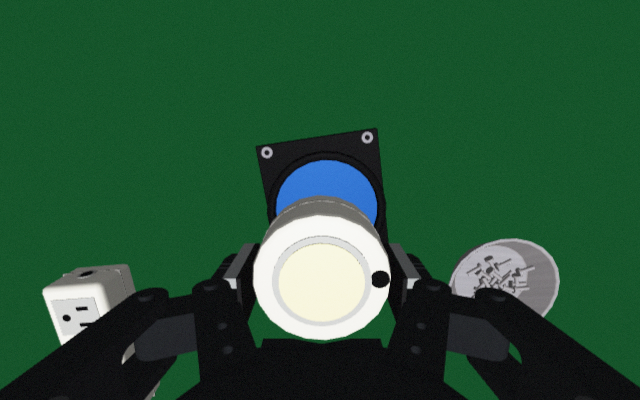

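```bash
python3 -m pendant '[[0.0013,0.004,0.03,0,0,0],[0.0013,0.004,0.05,0,0,0],[0.0013,0.004,0.06,0,0,0],[0.0013,0.004,0.064,0,0,0],[0.0013,0.004,0.065,0,0,0],[0.0013,0.004,0.065,0,0,0],[0.0013,0.004,0.065,0,0,0]]'
python3 -m pendant '[[0,0,0.001,0,0,0],[0,0,0.002,0,0,0],[0,0,0.003,0,0,0],[0,0,0.003,0,0,0]]'; python3 -m pendant '[[0,0,0.001,0,0,0],[0,0,0.001,0,0,0]]'
```

```text
time: 10.65
position: [544.0, 375.7, 22.4]
orientation: [0.712, 0.702, 0.001, 0.0]
wrist_force: [0.7, 0.1, -0.7]
gripper_width: 58.7
gripper_force: 43.5
time: 11.05
position: [543.3, 375.3, 18.1]
orientation: [0.712, 0.703, -0.0, -0.0]
wrist_force: [0.1, -0.5, -2.1]
gripper_width: 58.9
gripper_force: 43.5
time: 11.25
position: [543.3, 375.3, 17.1]
orientation: [0.712, 0.702, -0.0, -0.0]
wrist_force: [0.1, -0.5, -0.4]
gripper_width: 58.3
gripper_force: 43.5
```

```bash
python3 -m pendant '[[0,0,0.001,0,0,0],[0,0,0.001,0,0,0]]'
```

```text
time: 11.45
position: [543.4, 375.4, 16.8]
orientation: [0.712, 0.702, 0.0, 0.0]
wrist_force: [-1.4, -1.2, 4.5]
gripper_width: 58.7
gripper_force: 44.0
```

Contact at 16.8. Releasing, retreating, and going to strip.

```bash
python3 -m pendant '[[0,0,0,0,0,0],[0,0,0,0,0,0],[0,0,0,0,0,0],[0,0,0,0,0,0],[0,0,0,0,0,0],[0,0,0,0,0,0]]' 1
python3 -m pendant '[[0,0,-0.03,0,0,0],[0,0,-0.075,0,0,0],[0,0,-0.095,0,0,0],[0,0,-0.095,0,0,0]]'
python3 - <<'E'
from h import *
snap("wrist","w7.png")
go(369,270.7,110,94.4)
E
```

```text
time: 12.05
position: [543.4, 375.3, 16.2]
orientation: [0.712, 0.702, -0.0, -0.0]
wrist_force: [-0.5, -0.3, 0.5]
gripper_width: 85.5
gripper_force: 0.0
time: 12.45
position: [545.5, 376.5, 115.2]
orientation: [0.712, 0.703, 0.003, 0.001]
wrist_force: [0.8, -0.3, -0.2]
gripper_width: 85.1
gripper_force: 0.0
(369, 270.7, 110, 94.4) shift [-0.1075 -0.174   0.0022] turn [ 0.16 -0.08 -5.14]
```

View pics/w7.png

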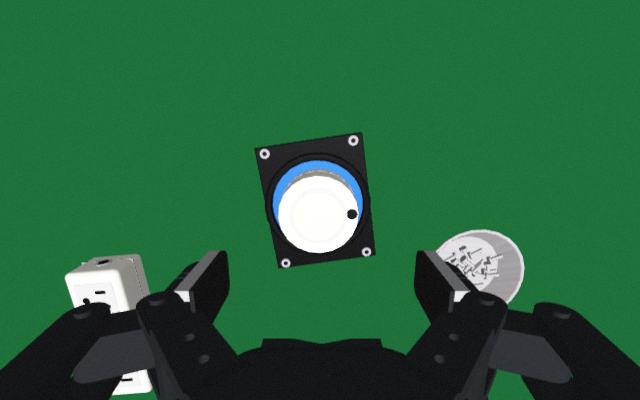

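Round is seated centrally at (318,214). Next, strip.

```bash
python3 -m pendant '[[-0.02,-0.04,0.002,0,0,-1],[-0.045,-0.08,0.002,0,0,-3],[-0.07,-0.12,0.002,0,0,-5],[-0.095,-0.155,0.002,0,0,-5],[-0.1075,-0.174,0.002,0,0,-5],[-0.1075,-0.174,0.002,0,0,-5],[-0.1075,-0.174,0.002,0,0,-5]]'
python3 - <<'E'
from h import *
go(369,270.7,8,94.4)
i=imaging.camera_info("wrist");im=snap("wrist","w8.png")
print(w2px(i,np.array([369,270.7,36])))
E
```

```text
time: 13.2
position: [367.9, 270.0, 108.8]
orientation: [0.68, 0.733, -0.0, -0.0]
wrist_force: [0.9, -0.2, -0.0]
gripper_width: 85.3
gripper_force: 0.0
(369, 270.7, 8, 94.4) shift [0.0006 0.0012 0.1008] turn [-0.02  0.01 -0.15]
[323.74399257 213.02366245]
```

View pics/w8.png

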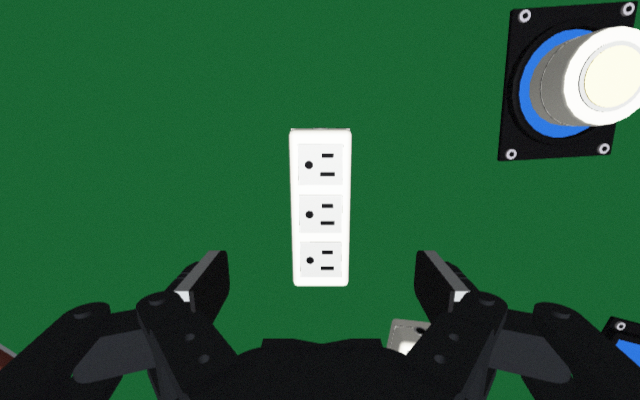

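Strip at (320,211), aligned with the fingers. Gripping.

```bash
python3 -m pendant '[[0.001,-0.001,0.045,0,0,0],[0.001,-0.001,0.085,0,0,0],[0.001,-0.001,0.101,0,0,0],[0.001,-0.001,0.101,0,0,0]]' 1 60
python3 -m pendant '[[0,0,0,0,0,0],[0,0,0,0,0,0],[0,0,0,0,0,0],[0,0,0,0,0,0],[0,0,0,0,0,0],[0,0,0,0,0,0],[0,0,0,0,0,0],[0,0,0,0,0,0]]' -1 60
python3 -m pendant '[[0,0,0,0,0,0],[0,0,-0.01,0,0,0],[0,0,-0.04,0,0,0],[0,0,-0.08,0,0,0],[0,0,-0.08,0,0,0]]'
python3 - <<'E'
from h import *
go(633.3,-132,90,97.6)
E
```

```text
time: 13.65
position: [365.9, 270.5, 5.8]
orientation: [0.68, 0.733, -0.002, -0.001]
wrist_force: [0.2, 0.3, 0.4]
gripper_width: 85.7
gripper_force: 0.0
time: 14.45
position: [368.0, 271.6, 9.6]
orientation: [0.68, 0.733, 0.001, 0.0]
wrist_force: [-0.3, -0.2, 5.0]
gripper_width: 42.9
gripper_force: 61.5
time: 14.95
position: [369.9, 272.6, 93.3]
orientation: [0.68, 0.733, 0.004, 0.001]
wrist_force: [0.3, 1.1, -2.0]
gripper_width: 42.8
gripper_force: 61.8
(633.3, -132, 90, 97.6) shift [-0.4231  0.2326  0.0037] turn [ 0.43 -0.17 -3.34]
```

```bash
python3 -m pendant '[[-0.02,0.011,0,0,0,0],[-0.055,0.03,0,0,0,0],[-0.095,0.052,0,0,0,0],[-0.135,0.074,0,0,0,-1],[-0.175,0.096,0,0,0,-2],[-0.215,0.118,0,0,0,-3],[-0.255,0.14,0,0,0,-3.4],[-0.295,0.162,0,0,0,-3.4]]'
python3 -m pendant '[[-0.04,0.022,0,0,0,0],[-0.075,0.041,0,0,0,0],[-0.105,0.057,0,0,0,0],[-0.12,0.066,0,0,0,0],[-0.128,0.07,0.003,0,0,0],[-0.128,0.07,0.003,0,0,0],[-0.128,0.07,0.003,0,0,0]]'
python3 - <<'E'
from h import *
i=imaging.camera_info("wrist");im=snap("wrist","w9.png")
go(633.3,-132,20,97.6)
print(w2px(i,np.array([633.3,-132,6])))
a=np.radians(97.6);u=np.array([np.cos(a),np.sin(a),0]);v=np.array([np.sin(a),-np.cos(a),0])
for s,t in [(68,-30),(68,30)]: print(w2px(i,np.array([633.3,-132,6])+s*u+t*v))
E
```

```text
time: 15.75
position: [551.1, -12.9, 88.7]
orientation: [0.658, 0.753, 0.0, 0.0]
wrist_force: [0.5, 1.7, -1.8]
gripper_width: 43.1
gripper_force: 61.7
time: 16.45
position: [635.9, -127.7, 85.0]
orientation: [0.658, 0.753, -0.0, -0.001]
wrist_force: [0.9, 0.4, -1.8]
gripper_width: 43.1
gripper_force: 61.6
(633.3, -132, 20, 97.6) shift [-0.0041 -0.0032  0.0652] turn [-0.05 -0.04  0.1 ]
[317.95917278 216.53056551]
[274.64604469 122.84468964]
[361.06311511 122.99717904]
```

View pics/w9.png

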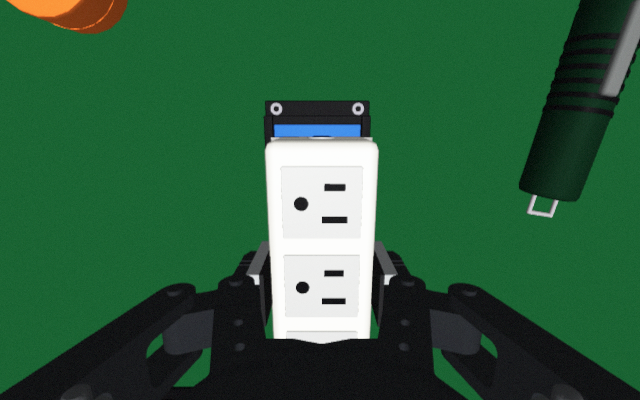

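Pocket corners at (274,124) and (360,124) match the prediction within about 1 px. Lowering.

```bash
python3 -m pendant '[[-0.0045,-0.003,0.025,0,0,0],[-0.0045,-0.003,0.045,0,0,0],[-0.0045,-0.003,0.056,0,0,0],[-0.0045,-0.003,0.062,0,0,0],[-0.0045,-0.003,0.064,0,0,0],[-0.0045,-0.003,0.064,0,0,0],[-0.0045,-0.003,0.064,0,0,0]]'
python3 -m pendant '[[0,0,0.001,0,0,0],[0,0,0.002,0,0,0],[0,0,0.003,0,0,0],[0,0,0.003,0,0,0]]'; python3 -m pendant '[[0,0,0.001,0,0,0],[0,0,0.001,0,0,0]]'
```

```text
time: 17.2
position: [635.0, -133.6, 22.1]
orientation: [0.658, 0.753, 0.0, 0.001]
wrist_force: [-0.2, -0.2, -1.7]
gripper_width: 42.9
gripper_force: 61.7
time: 17.6
position: [634.3, -133.5, 18.2]
orientation: [0.658, 0.753, -0.0, -0.0]
wrist_force: [0.3, 0.1, -1.9]
gripper_width: 43.0
gripper_force: 61.7
time: 17.8
position: [634.3, -133.5, 17.1]
orientation: [0.658, 0.753, -0.0, -0.0]
wrist_force: [-0.3, 0.7, -1.6]
gripper_width: 43.1
gripper_force: 61.7
```

```bash
python3 -m pendant '[[0,0,0.001,0,0,0],[0,0,0.001,0,0,0]]';python3 -m pendant '[[0,0,0.001,0,0,0],[0,0,0.001,0,0,0]]'
```

```text
time: 18.0
position: [634.3, -133.5, 16.1]
orientation: [0.658, 0.753, -0.0, -0.0]
wrist_force: [-0.7, 0.1, -1.9]
gripper_width: 43.0
gripper_force: 61.7
time: 18.2
position: [634.5, -133.5, 15.6]
orientation: [0.658, 0.753, 0.0, 0.0]
wrist_force: [-1.6, -0.8, 2.2]
gripper_width: 42.7
gripper_force: 61.9
```

Contact. Releasing.

```bash
python3 -m pendant '[[0,0,0,0,0,0],[0,0,0,0,0,0],[0,0,0,0,0,0],[0,0,0,0,0,0],[0,0,0,0,0,0],[0,0,0,0,0,0],[0,0,0,0,0,0]]' 1
python3 -m pendant '[[0,0,-0.03,0,0,0],[0,0,-0.075,0,0,0],[0,0,-0.095,0,0,0],[0,0,-0.095,0,0,0]]'
python3 - <<'E'
from h import *
go(462.3,124.8,110,86.3)
E
```

```text
time: 18.9
position: [634.5, -133.5, 15.3]
orientation: [0.658, 0.753, 0.0, 0.0]
wrist_force: [0.4, 0.7, -1.1]
gripper_width: 85.2
gripper_force: 0.0
time: 19.3
position: [636.7, -134.2, 114.0]
orientation: [0.658, 0.753, 0.001, 0.003]
wrist_force: [-0.1, -0.3, -0.3]
gripper_width: 85.6
gripper_force: 0.0
(462.3, 124.8, 110, 86.3) shift [ 0.2799 -0.1383  0.0025] turn [ 0.33  0.12 11.36]
```

```bash
python3 -m pendant '[[0.04,-0.02,0.002,0,0,3],[0.08,-0.04,0.002,0,0,6],[0.12,-0.06,0.002,0,0,9],[0.16,-0.08,0.002,0,0,11.3],[0.2,-0.1,0.002,0,0,11.3],[0.24,-0.12,0.002,0,0,11.3],[0.28,-0.138,0.002,0,0,11.3],[0.28,-0.138,0.002,0,0,11.3]]'
python3 -m pendant '[[0,0,0,0,0,0]]'
python3 - <<'E'
from h import *
go(462.3,124.8,8,86.3)
i=imaging.camera_info("wrist");im=snap("wrist","w10.png")
print(w2px(i,np.array([462.3,124.8,36])))
E
```

```text
time: 20.1
position: [456.3, 128.9, 107.3]
orientation: [0.728, 0.686, -0.001, -0.002]
wrist_force: [-0.2, -0.3, -0.3]
gripper_width: 85.2
gripper_force: 0.0
time: 20.2
position: [459.7, 126.2, 107.8]
orientation: [0.729, 0.685, -0.0, -0.0]
wrist_force: [0.5, -0.1, -0.3]
gripper_width: 85.2
gripper_force: 0.0
(462.3, 124.8, 8, 86.3) shift [-0.0012  0.0028  0.0998] turn [-0.04  0.02  0.18]
[325.82942485 215.72948623]
```

View pics/w10.png

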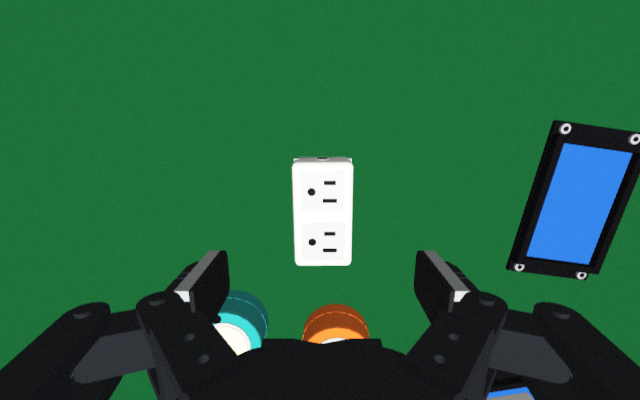

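Twin at (322,214), aligned; the orange and turquoise lights are clear of the fingers. Gripping.

```bash
python3 -m pendant '[[-0.001,0.001,0.045,0,0,0],[-0.001,0.001,0.085,0,0,0],[-0.001,0.001,0.1,0,0,0],[-0.001,0.001,0.1,0,0,0]]' 1 60
python3 -m pendant '[[0,0,0,0,0,0],[0,0,0,0,0,0],[0,0,0,0,0,0],[0,0,0,0,0,0],[0,0,0,0,0,0],[0,0,0,0,0,0],[0,0,0,0,0,0],[0,0,0,0,0,0]]' -1 60
python3 -m pendant '[[0,0,0,0,0,0],[0,0,-0.01,0,0,0],[0,0,-0.04,0,0,0],[0,0,-0.08,0,0,0],[0,0,-0.08,0,0,0]]'
python3 - <<'E'
from h import *
go(666,111.8,90,78.4)
E
```

```text
time: 20.65
position: [460.0, 123.2, 5.9]
orientation: [0.73, 0.684, -0.002, -0.001]
wrist_force: [0.9, 0.3, 0.5]
gripper_width: 85.3
gripper_force: 0.0
time: 21.45
position: [462.4, 124.5, 9.6]
orientation: [0.729, 0.684, 0.001, 0.001]
wrist_force: [-0.2, -0.9, 6.1]
gripper_width: 43.0
gripper_force: 61.4
time: 21.95
position: [464.7, 125.0, 93.4]
orientation: [0.729, 0.684, 0.003, 0.002]
wrist_force: [0.5, 0.7, -1.2]
gripper_width: 43.2
gripper_force: 61.7
(666, 111.8, 90, 78.4) shift [-0.0005  0.2017  0.005 ] turn [ 0.45 -0.12  7.97]
```

```bash
python3 -m pendant '[[0,0.025,0,0,0,2],[0,0.065,0,0,0,5],[0,0.105,0,0,0,8],[0,0.145,0,0,0,8],[0,0.18,0,0,0,8],[0,0.202,0.003,0,0,8],[0,0.202,0.003,0,0,8],[0,0.202,0.003,0,0,8]]'
python3 -m pendant '[[0,0,0,0,0,0]]'
python3 - <<'E'
from h import *
i=imaging.camera_info("wrist");im=snap("wrist","w11.png")
go(666,111.8,20,78.4)
a=np.radians(78.4);u=np.array([np.cos(a),np.sin(a),0]);v=np.array([np.sin(a),-np.cos(a),0])
for s,t in [(48,-30),(48,30)]: print(w2px(i,np.array([666,111.8,6])+s*u+t*v))
E
```

```text
time: 22.75
position: [662.3, 111.7, 84.8]
orientation: [0.775, 0.632, -0.001, -0.0]
wrist_force: [-0.3, -1.0, -1.5]
gripper_width: 43.1
gripper_force: 61.7
time: 22.85
position: [661.8, 111.9, 85.3]
orientation: [0.775, 0.632, -0.0, -0.0]
wrist_force: [-0.1, -0.8, -1.4]
gripper_width: 42.8
gripper_force: 61.7
(666, 111.8, 20, 78.4) shift [0.0007 0.0041 0.0655] turn [-0.04  0.01 -0.03]
[285.5958138  144.89505225]
[370.39592499 144.88157429]
```

View pics/w11.png

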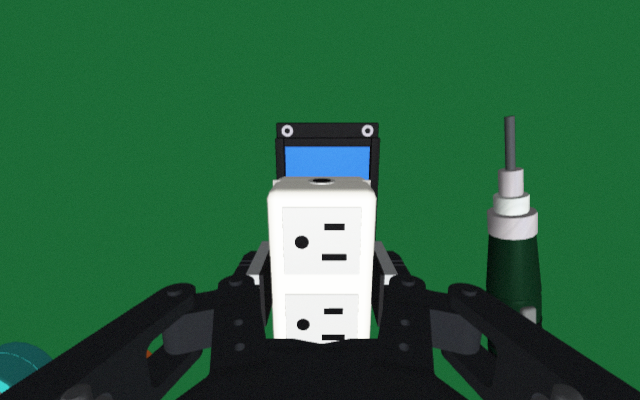

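Pocket corners at (285,147) and (370,147) match. The screwdriver is clear. Lowering.

```bash
python3 -m pendant '[[0,0.004,0.025,0,0,0],[0,0.004,0.045,0,0,0],[0,0.004,0.056,0,0,0],[0,0.004,0.062,0,0,0],[0,0.004,0.064,0,0,0],[0,0.004,0.064,0,0,0],[0,0.004,0.064,0,0,0]]'
python3 -m pendant '[[0,0,0.001,0,0,0],[0,0,0.002,0,0,0],[0,0,0.003,0,0,0],[0,0,0.004,0,0,0],[0,0,0.004,0,0,0]]'; python3 -m pendant '[[0,0,0.001,0,0,0],[0,0,0.001,0,0,0]]'
```

```text
time: 23.6
position: [667.4, 111.0, 22.2]
orientation: [0.775, 0.632, 0.001, 0.0]
wrist_force: [0.6, -0.4, -1.5]
gripper_width: 43.0
gripper_force: 61.8
time: 24.1
position: [666.7, 110.9, 17.1]
orientation: [0.775, 0.632, -0.0, -0.0]
wrist_force: [-0.0, 0.0, -2.3]
gripper_width: 43.0
gripper_force: 61.8
time: 24.3
position: [666.8, 110.9, 16.2]
orientation: [0.775, 0.632, -0.0, -0.0]
wrist_force: [0.6, 0.9, -1.8]
gripper_width: 43.4
gripper_force: 61.8
```

```bash
python3 -m pendant '[[0,0,0.001,0,0,0],[0,0,0.001,0,0,0]]'
```

```text
time: 24.5
position: [666.9, 110.9, 15.7]
orientation: [0.775, 0.632, 0.0, 0.0]
wrist_force: [-1.2, -0.4, 3.8]
gripper_width: 42.8
gripper_force: 62.1
```

Contact. Releasing, retreating high, and checking the whole scene.

```bash
python3 -m pendant '[[0,0,0,0,0,0],[0,0,0,0,0,0],[0,0,0,0,0,0],[0,0,0,0,0,0],[0,0,0,0,0,0],[0,0,0,0,0,0],[0,0,0,0,0,0]]' 1
python3 -m pendant '[[0,0,-0.03,0,0,0],[0,0,-0.075,0,0,0],[0,0,-0.11,0,0,0],[0,-0.04,-0.15,0,0,0],[0,-0.09,-0.17,0,0,0],[0,-0.14,-0.17,0,0,0],[0,-0.19,-0.17,0,0,0],[0,-0.2,-0.17,0,0,0]]'
python3 -m pendant '[[0,-0.05,0,0,0,0],[0,-0.1,0,0,0,0],[0,-0.1,0,0,0,0],[0,-0.1,0,0,0,0]]'
python3 - <<'E'
from h import *
im=snap("scene","s2.png")[:,:,::-1]
cv2.imwrite("pics/s2c.png",cv2.resize(im[95:295,170:490],None,fx=2.5,fy=2.5,interpolation=cv2.INTER_CUBIC))
E
```

```text
time: 25.2
position: [666.8, 110.9, 15.3]
orientation: [0.775, 0.632, 0.0, 0.0]
wrist_force: [0.4, -1.0, 0.4]
gripper_width: 85.1
gripper_force: 0.0
time: 26.0
position: [466.5, 151.8, 185.6]
orientation: [0.775, 0.632, -0.001, -0.001]
wrist_force: [-0.5, -0.0, -0.2]
gripper_width: 85.1
gripper_force: 0.0
time: 26.4
position: [372.5, 171.8, 185.8]
orientation: [0.775, 0.632, 0.001, 0.0]
wrist_force: [0.5, -0.1, 0.4]
gripper_width: 85.5
gripper_force: 0.0
```

View pics/s2c.png

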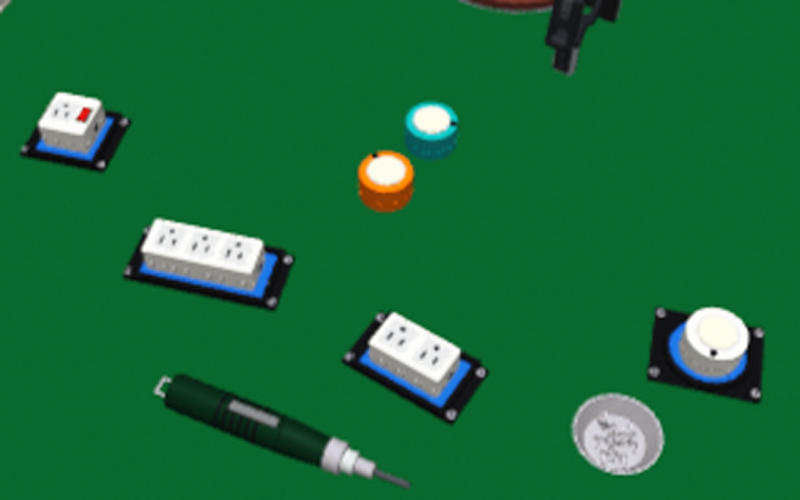

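All four sit flat in their pockets, with the bystanders untouched. One numeric check of the centres.

Run:
```python
from h import *
im=cv2.imread("pics/s2.png");i=imaging.camera_info("scene")
w_=cv2.inRange(cv2.cvtColor(im,cv2.COLOR_BGR2HSV),(0,0,205),(180,60,255))
cs,_=cv2.findContours(w_,cv2.RETR_EXTERNAL,cv2.CHAIN_APPROX_NONE)
C=np.array([[523.6,-361.1],[633.3,-132],[666,111.8],[543.3,374]])
for c in cs:
    if 60<cv2.contourArea(c)<1500:
        r=cv2.minAreaRect(np.array([px2w(i,*p[0],42)[:2] for p in c],np.float32)); d=np.array(r[0])-C
        k=np.linalg.norm(d,axis=1).argmin()
        if np.linalg.norm(d[k])<40: print(C[k],d[k].round(1),np.round(r[1]),round(r[2],1))
```

```text
[666.  111.8] [ 2.3 -0.3] [78. 43.] 78.2
[543.3 374. ] [0.9 1.5] [58. 57.] 22.2
[ 633.3 -132. ] [ 2.6 -1.5] [ 44. 117.] 7.7
[ 523.6 -361.1] [-0.1  0.8] [56. 55.] 6.9
```

```bash
python3 -c "
from bench import manip
print(manip.sign_off())"
```

```text
the job is handed in; nothing more can be done
None
```

All four units are in their own carriers, upright, released and about 3 mm or less from pocket centre by the camera. The screwdriver and screw dish were left where they were, and the job was handed in at about 26 s; the sign-off gave no verdict.

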